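Take the drying basket off its rail and tip the caps into its marked corner

TASK

Four washed screw caps lie about in the white drying basket that hangs on the rail. Lift the basket by its blue handle up and off the rail, bring it forward clear of the rail and well above the worktop, and tilt it about 35 degrees towards its orange corner, so that all four caps slide together into that corner. Finish while holding it there, still and tilted; do not put it down, spill a cap or shift the other things on the bench.

Things in the scene. Friction and masses are not known exactly. Their poses are not given: they have to be found in the camera images.
- rail_stand: fixed hanging rail: upright aluminium plate 280 mm wide, 5 mm thick, top edge at z = 135 mm, lower edge at 60 mm, on two dark posts and a grey foot (75 x 290 x 10 mm). Origin on the bench in the plate's middle plane, half-way along it. +x points to the back, away from the basket, which hangs on the -x side; y runs along the plate, z up.
- basket: white open plastic basket 130 (x) x 110 (y) x 42 mm (z), walls and floor 4 mm, about 0.15 kg empty, hanging on the front of the rail, underside about 75 mm above the bench, up to 3 degrees nose-down. Origin in the middle of its underside; z up out of its mouth; +x points to its back (the rail), +y to its left as seen from the robot. Does not swing about its handle.
- basket_hook (a point): top middle of the rigid 60 mm wide hook on the basket's back wall, at (68, 0, 64) mm from the basket's origin, axes as the basket's. The hook goes over the plate's top edge and 18 mm down behind it with 2 mm play: lift the basket more than 18 mm, then bring it forward (-x of the rail). It ends 76 mm behind the origin.
- basket_grip (a point): centre of the basket's blue handle bar, the place to grip: the bar runs along the basket's y, 110 mm long, 12 mm thick (x), 20 mm high (z), flat sides, fixed to the basket. The point lies 92 mm above the basket's underside, 50 mm above its rim; axes as the basket's. A firm grip (30 N or more) keeps the basket from turning between the pads.
- basket_corner (a point): inner floor corner of the basket at its front left, marked by orange panels and an orange rim on both walls: at (-61, +51, +4) mm from the basket's origin, axes as the basket's. The caps are to collect here.
- cap0_center (a point): centre of a green ribbed plastic screw cap, a disc 22 mm across and 12 mm high, about 12 g, loose on the basket's floor; slippery: it slides on the floor from a slope of about 14 degrees, along a wall it needs more
- cap1_center (a point): centre of a green ribbed plastic screw cap, a disc 22 mm across and 12 mm high, about 12 g, loose on the basket's floor; slippery: it slides on the floor from a slope of about 14 degrees, along a wall it needs more
- cap2_center (a point): centre of a green ribbed plastic screw cap, a disc 22 mm across and 12 mm high, about 12 g, loose on the basket's floor; slippery: it slides on the floor from a slope of about 14 degrees, along a wall it needs more
- cap3_center (a point): centre of a green ribbed plastic screw cap, a disc 22 mm across and 12 mm high, about 12 g, loose on the basket's floor; slippery: it slides on the floor from a slope of about 14 degrees, along a wall it needs more
- bottle_center (a point): centre of a bystander: clear media bottle with orange cap, 71 mm across, 132 mm high, left of the work; loose
- kit_center (a point): centre of a bystander: white carton with a blue dot pattern, 105 x 145 x 62 mm, left of the work; loose
- timer_center (a point): centre of a bystander: flat white bench timer, 73 x 65 x 19 mm, right of the work; loose
There are look-alikes about, which are no part of the job. Leave any yellow look-alike of the basket alone.

How it is judged:
On the way:
1. the basket is off the rail and clear of it, in front of or above it ((x of basket_grip in the frame of rail_stand below -0.11 m or z of basket_grip in the frame of rail_stand above 0.27 m) and contact force between basket and rail_stand below 0.3 N), for 0.2 s.
At the end, for the whole second after the job is handed in: Basket held still in the fingers, off the rail (handle over 110 mm in front of the plate or over 270 mm high), orange corner over 30 mm above the bench, tilted 25 to 50 degrees, sloping down over 8.6 degrees both to front and to left; every cap centre within 60 mm of the orange corner (all of step 1 and angle between basket's own z axis and vertical between 0.436 and 0.873 rad and angle between basket's own x axis and vertical below 1.4208 rad and angle between basket's own y axis and vertical above 1.7208 rad and height (world z) of basket_corner above 0.03 m and contact force between basket and the fingers above 1 N and linear speed of basket below 0.03 m/s and distance between each of cap0_center, cap1_center, cap2_center, cap3_center and basket_corner below 0.06 m); the arm keeps its last pose, push and grip.
It fails at once if a cap leaves the basket (distance between any of cap0_center, cap1_center, cap2_center, cap3_center and basket above 0.11 m).
It fails at once if a bystander (bottle, carton or timer) is shifted by more than 30 mm (distance of any of bottle_center, kit_center, timer_center from where it was at the start of the episode above 0.03 m).
It also fails if it takes over 38 s, if anything falls off the work surface, if the arm or the gripper's body presses on something with over 40 N, if the wrist force passes 120 N, or if a joint passes its speed limit or range.

ROBOT

A 6-joint arm with a two-finger parallel gripper is mounted at the origin on a cart in front of the work surface, level with it; the furniture and walls round the work are solid. World frame = base frame: x ahead of the robot, y to its left, z up, the work surface at z = 0. Lengths are in m, angles in rad, forces in N, time in s.
With the tool pointing down it reaches from about 0.35 to 0.975 m from the base axis. Payload 17.4 kg.
Tool frame: the origin (TCP) lies between the finger pads; the fingertips stand 8 mm ahead of it and the grasp point (between the pads) lies 11 mm behind it; z points along the fingers, y is the line along which they close (so a half turn about z gives the same grasp; the last joint's range is limited). The gripper opens to 85 mm and grips with 20 to 120 N. Pads are 22 mm wide; open, the fingers measure 114 mm over their backs; the gripper's body (76 mm by 85 mm) begins 54 mm behind the grasp point. The pads swing forward as they close: fully open they stand 13 mm farther back than shut.
Start: joints at [-1.295, 0.116, 1.442, -0, 1.584, -0.038], TCP at [0.208, -0.642, 0.239] pointing down, gripper open.
Joint ranges: [-2.83, 2.83], [-0.83, 2.19], [0.07, 2.5], [-1.14, 4.28], [0.01, 3], [-2.97, 2.97]. Speed limits (rad/s): [1.89, 1.89, 2.22, 3.14, 3.14, 3.14].

INTERFACE

Orientations are given as a unit quaternion [w, x, y, z].
In Python, from workcell import manip gives the robot as it stands. The module is installed in compiled form; this text tells all that it offers.
- The arm moves only by the shell command python3 -m inch 'ROWS' [OPENING] [FORCE]. ROWS is JSON, a list of rows, each a list of 2 entries, a list of its own where there are three numbers: the shift along the tool's x, y, z in mm, then the turn, a rotation vector about the tool's x, y, z in degrees. In form: [[[tx, ty, tz], [rx, ry, rz]], ...]. A call has 1 to 8 rows; each row is the pose to reach, as a shift and turn from the pose commanded when the call began, along the tool's axes at that moment; what a row does not reach only later rows make up. A row lasts 1/10 s, in which the tool goes at most 50 mm and 8.59 degrees, less where a joint would pass 70% of its speed; a pose out of reach is approached as far as the arm can. A call with a gripper value outside its range is refused whole. OPENING is the opening, from -1 (shut) to 1 (fully open), set as the call begins (- or left out, the last holds). The fingers move at their own pace and stop on an object; FORCE is the grip in N (left out, the last holds). Time passes only in rows, so rows that repeat a pose let the fingers close. It gives the time, the measured TCP pose, the force, the opening and the grip force at its end, in the units of the state.
- manip.sense(): the state, without advancing time (a new reading comes with each control period).
- manip.camera(name): name is "side" or "top"; returns the picture (384x512x3 uint8, red, green, blue); there is no depth.
- manip.camera_params(name): a dict with "fx", "fy", "cx", "cy" (pixels), "origin" and "attitude" of the camera in the world. Camera axes: x right, y up, looking along -z (the intrinsics and any distortion apply to the point x, -y, -z); pixel columns grow to the right and rows downward; lengths in m; the calibration is good to about 2 mm. A picture is of the moment at which its call begins. camera_params takes no time and is no camera call.
- manip.hand_in(): hands the job in; it is judged then, once.
The state is a dict: "time_s": time; "joint_pos": joint angles; "qvel": joint speeds; "joint_torque": joint torques, N m; "eef_pos": TCP position; "tool_rot": TCP orientation; "force": force on the tool from outside, world axes, zero at the start; "wrist_torque": the same for the moment, N m; "width": finger opening in m; "grasp_force": force on a finger pad.
Only numpy, scipy, OpenCV 4.12 (cv2) and the standard library are available. Lean on these libraries where they do the work, as an engineer would, in place of code of your own. Each camera call takes 0.05 s, during which the arm holds its last target. There are 200 camera calls.

## Working session

There is one attempt and no reset: what is moved stays moved. The work goes in short steps, Python scripts to look and compute and a shell command to move; the robot and the scene stay as the last step left them, time stands still between calls to the robot, and variables do not carry over. Pictures are saved under pics/ and viewed, at most 10 in all, crops included, and the job is handed in when it is done.

```bash
mkdir -p pics; cat > h.py <<'E'
from workcell import manip
import numpy as np, cv2
from scipy.spatial.transform import Rotation as R
def q2R(q): return R.from_quat([q[1],q[2],q[3],q[0]]).as_matrix()
def cam(n):
    p=manip.camera_params(n); A=np.array(p["attitude"],float)
    A=q2R(A) if A.size==4 else A
    return p,A,np.array(p["origin"])
def ray(n,u,v):
    p,A,o=cam(n); d=A@np.array([(u-p["cx"])/p["fx"],-(v-p["cy"])/p["fy"],-1]); return o,d/np.linalg.norm(d)
def atz(n,u,v,z):
    o,d=ray(n,u,v); return o+d*(z-o[2])/d[2]
def tri(u1,u2):
    o1,d1=ray("top",*u1); o2,d2=ray("side",*u2)
    s=np.linalg.lstsq(np.c_[d1,-d2],o2-o1,rcond=None)[0]
    a,b=o1+s[0]*d1,o2+s[1]*d2; return (a+b)/2,np.linalg.norm(a-b)
def proj(n,P):
    p,A,o=cam(n); c=A.T@(np.array(P)-o); return p["cx"]+p["fx"]*c[0]/-c[2], p["cy"]-p["fy"]*c[1]/-c[2]
E
python3 - <<'E'
from h import *
for n in("top","side"):
    print(manip.camera_params(n)); cv2.imwrite(f"pics/{n}0.png",manip.camera(n)[:,:,::-1])
print(manip.sense())
E
```

```text
{'fx': 392.5534367976667, 'fy': 392.5534367976667, 'cx': 252.61789925131288, 'cy': 190.74167226325187, 'origin': array([0.42168939, 0.14146611, 1.31918402]), 'attitude': array([ 0.71517118,  0.02456174, -0.03238912, -0.69776632])}
{'fx': 416.85901268252576, 'fy': 416.85901268252576, 'cx': 264.1584069396125, 'cy': 188.18228220496854, 'origin': array([1.3237936 , 0.21324378, 0.95934397]), 'attitude': array([0.62432937, 0.25643898, 0.27455621, 0.68488742])}
{'time_s': 0.1, 'joint_pos': array([-1.29481361e+00,  1.16443364e-01,  1.44219460e+00,  2.88102453e-05,
        1.58401221e+00, -3.77558247e-02]), 'qvel': array([-6.38036953e-04,  3.13150433e-04, -2.74255782e-03, -4.67743307e-06,
       -1.41628519e-03,  1.06683450e-03]), 'joint_torque': array([ 1.66670347e-03, -7.33667850e+01, -6.33788967e+01,  1.35118847e-05,
        5.25689000e-03,  4.46317995e-05]), 'eef_pos': array([ 0.20829932, -0.64188428,  0.23863479]), 'tool_rot': array([-5.26725419e-04,  9.87721060e-01,  1.56226850e-01, -4.85317406e-05]), 'force': array([-0.30164432, -0.29289925,  0.07904346]), 'wrist_torque': array([ 0.00615441, -0.01799429, -0.03823846]), 'grasp_force': 0.0, 'width': 0.08566389540889854}
```

View pics/top0.png

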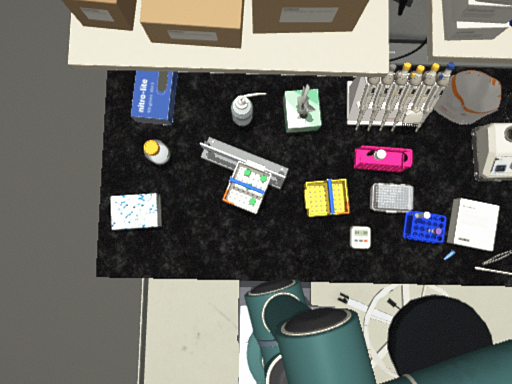

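View pics/side0.png

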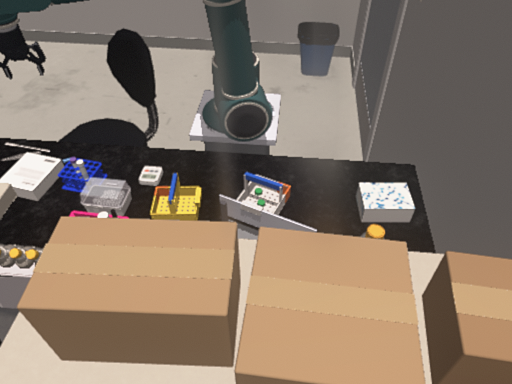

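The white basket on the rail is at top (247,187) and side (264,197). The yellow perforated basket at top (327,198) and side (177,203) is the look-alike. The white one has the orange corner and hangs on the rail, so I'll confirm it in one enlarged crop.

```bash
python3 - <<'E'
from h import *
a=cv2.imread("pics/top0.png")[130:220,190:300]; b=cv2.imread("pics/side0.png")[160:240,210:320]
f=lambda i:cv2.resize(i,None,fx=6,fy=6,interpolation=cv2.INTER_CUBIC)
cv2.imwrite("pics/c1.png",f(a)); cv2.imwrite("pics/c2.png",f(b))
E
```

```text
(no output)
```

View pics/c1.png

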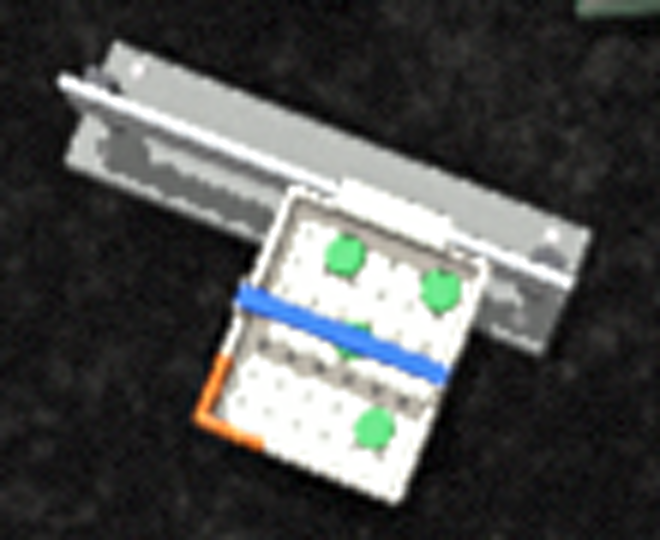

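View pics/c2.png

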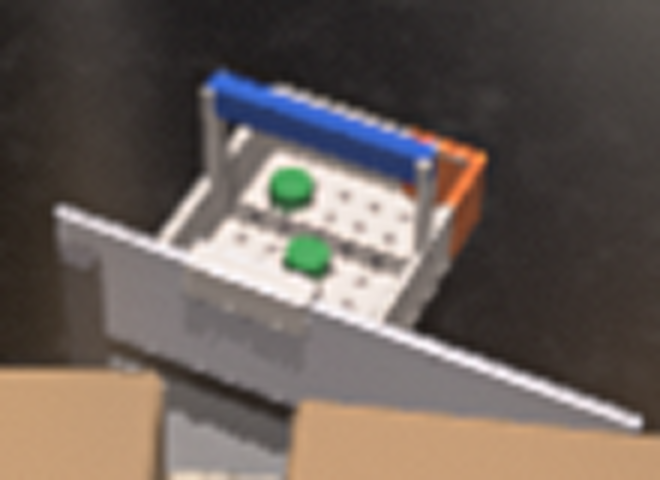

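Confirmed: white basket with blue bar ends at top px (230,179) and (264,192), orange front-left corner at (224,200), and four caps. Bar middle in the side view is about (264,181). Now to compute poses.

```bash
python3 - <<'E'
from h import *
t=lambda x,y:(190+x/6,130+y/6); s=lambda x,y:(210+x/6,160+y/6)
print("bar ctr",tri(t(343,336),s(325,124)))
a,b=atz("top",*t(240,296),.172),atz("top",*t(445,374),.172)
print("ends",a,b,np.linalg.norm(a-b),np.degrees(np.arctan2(*(a-b)[[1,0]])),(a+b)/2)
c,d=atz("top",*t(60,80),.135),atz("top",*t(575,282),.135)
print("plate",c,d,np.linalg.norm(c-d),np.degrees(np.arctan2(*(c-d)[[1,0]])),(c+d)/2)
e=(c-d)/np.linalg.norm(c-d); n=np.array([e[1],-e[0]]); m=(a+b)/2-(c+d)/2
print("offset along -x rail",m[:2]@n,"along y",m[:2]@e[:2])
print("orange rim corner",atz("top",*t(203,418),.117))
S=manip.sense(); print(q2R(S["tool_rot"]))
for n_,p in (("bottle",(155,148)),("kit",(136,211)),("timer",(361,237))): print(n_,atz("top",*p,.05))
E
```

```text
bar ctr (array([0.52847011, 0.14760902, 0.16595388]), np.float64(0.0027625706262168577))
ends [0.54639905 0.19709933 0.172     ] [0.51063379 0.09591009 0.172     ] 0.10732387849649182 70.53408687425444 [0.52851642 0.14650471 0.172     ]
plate [0.6585103  0.29352646 0.135     ] [0.56186579 0.02962122 0.135     ] 0.2810447259964815 69.88680904447415 [0.61018804 0.16157384 0.135     ]
offset along -x rail -0.07150897789914026 along y -0.04223503906496902
orange rim corner [0.48926655 0.21684237 0.117     ]
[[ 9.51186338e-01  3.08617048e-01 -2.60448950e-04]
 [ 3.08617150e-01 -9.51185788e-01  1.02535166e-03]
 [ 6.87056612e-05 -1.05567950e-03 -9.99999440e-01]]
bottle [0.65619363 0.45044344 0.05      ]
kit [0.44949798 0.50235787 0.05      ]
timer [ 0.38353066 -0.22430834  0.05      ]
```

```bash
python3 -m inch '[[[15,-17,0],[0,0,-1]],[[42,-50,-2],[0,0,-4]],[[70,-84,-3],[0,0,-7]],[[100,-119,-4],[0,0,-10]],[[130,-154,-5],[0,0,-13]],[[160,-190,-6],[0,0,-16]],[[190,-226,-7],[0,0,-19]],[[220,-262,-8],[0,0,-22]]]' 0 30
cat > go.py <<'E'
# go.py x y z : tool-frame shift (mm) and turn (deg) to a TCP at x y z, tilted by args tilt(deg) to the corner
import sys; from h import *
x,y,z,t=map(float,sys.argv[1:5]); S=manip.sense(); T=q2R(S["tool_rot"])
w=np.radians(-19.8); bx=np.array([np.cos(w),np.sin(w),0]); by=np.array([-bx[1],bx[0],0]); bz=np.array([0,0,1.])
G=np.c_[by,bx,-bz]                      # tool x=by, y=bx, z=down
d=(by-bx)/2**.5; G=R.from_rotvec(np.radians(t)*np.cross(bz,d)).as_matrix()@G
print("shift",np.round(T.T@(np.array([x,y,z])-S["eef_pos"])*1000,1),"turn",np.round(R.from_matrix(T.T@G).as_rotvec(degrees=True),1))
print("t",S["time_s"],"q",np.round(S["joint_pos"],2))
E
python3 go.py .528 .147 .26 0
```

```text
time_s: 0.9
eef_pos: [0.3369, -0.3231, 0.2471]
tool_rot: [-0.0, 0.939, 0.343, 0.0]
force: [0.5, -0.2, -0.1]
width: 0.0426
grasp_force: 0.0
shift [ 448.9 -236.7  -12.8] turn [ -0.   -0.  -30.1]
t 0.9 q [-0.82 -0.35  1.86  0.    1.64  0.05]
```

```bash
python3 -m inch '[[[40,-21,-1],[0,0,-2]],[[82,-43,-2],[0,0,-5]],[[124,-65,-4],[0,0,-8]],[[166,-87,-5],[0,0,-11]],[[208,-109,-6],[0,0,-14]],[[250,-131,-7],[0,0,-17]],[[290,-153,-8],[0,0,-20]],[[325,-171,-9],[0,0,-23]]]'
python3 go.py .528 .147 .26 0
```

```text
time_s: 1.7
eef_pos: [0.4761, 0.0173, 0.2563]
tool_rot: [-0.0, 0.852, 0.524, 0.0]
force: [1.5, -1.5, -0.9]
width: 0.0427
grasp_force: 0.0
shift [139.2 -12.3  -3.7] turn [ 0. -0. -7.]
t 1.7 q [-0.02 -0.33  1.83  0.    1.65  0.45]
```

```bash
python3 -m inch '[[[40,-4,-1],[0,0,-2]],[[80,-7,-2],[0,0,-4]],[[110,-10,-3],[0,0,-6]],[[130,-12,-4],[0,0,-7]],[[139,-12,-4],[0,0,-7]],[[139,-12,-4],[0,0,-7]],[[139,-12,-4],[0,0,-7]]]'
python3 go.py .528 .147 .155 0; python3 - <<'E'
from h import *
a=manip.camera("top")[:,:,::-1][130:220,190:300]; b=manip.camera("side")[:,:,::-1][130:240,210:320]
f=lambda i:cv2.resize(i,(400,None) if 0 else None,fx=3.6,fy=3.6,interpolation=cv2.INTER_CUBIC)
A,B=f(a),f(b); A=cv2.copyMakeBorder(A,0,B.shape[0]-A.shape[0],0,0,0); cv2.imwrite("pics/d1.png",np.hstack([A,B]))
E
```

```text
time_s: 2.4
eef_pos: [0.5282, 0.1435, 0.2602]
tool_rot: [0.0, 0.819, 0.573, -0.0]
force: [0.3, -0.6, -0.9]
width: 0.043
grasp_force: 0.0
shift [  3.3  -1.3 105.2] turn [-0.   0.  -0.3]
t 2.4 q [ 0.22 -0.17  1.69 -0.    1.62  0.57]
```

View pics/d1.png

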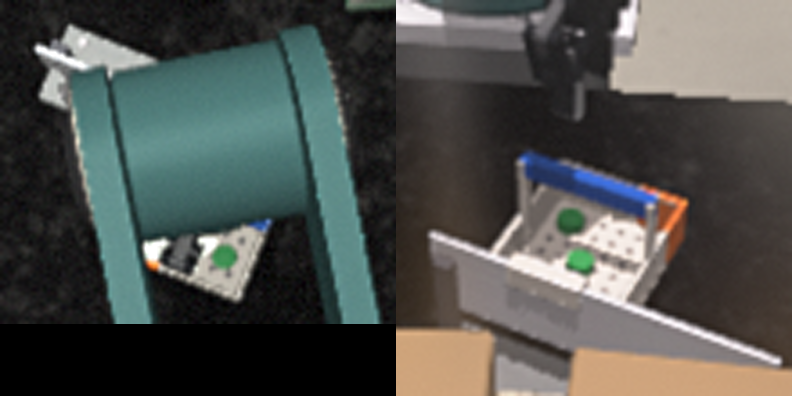

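The open fingers hang above the blue bar (tips at crop (572,115), bar middle (590,183)). The arm now hides the basket in the top view. Descending.

```bash
python3 -m inch '[[[1,0,15],[0,0,0]],[[2,-1,35],[0,0,0]],[[3,-1,55],[0,0,0]],[[3,-1,75],[0,0,0]],[[3,-1,90],[0,0,0]],[[3,-1,100],[0,0,0]],[[3,-1,105],[0,0,0]],[[3,-1,105],[0,0,0]]]'
python3 -m inch '[[[0,0,0],[0,0,0]],[[0,0,0],[0,0,0]],[[0,0,0],[0,0,0]],[[0,0,0],[0,0,0]],[[0,0,0],[0,0,0]],[[0,0,0],[0,0,0]],[[0,0,0],[0,0,0]],[[0,0,0],[0,0,0]]]' -1 70
python3 - <<'E'
from h import *
b=manip.camera("side")[:,:,::-1][130:240,210:320]
cv2.imwrite("pics/e1.png",cv2.resize(b,None,fx=5,fy=5,interpolation=cv2.INTER_CUBIC))
E
```

```text
time_s: 3.3
eef_pos: [0.5284, 0.1472, 0.155]
tool_rot: [-0.0, 0.819, 0.573, -0.0]
force: [0.4, -0.2, 0.6]
width: 0.0427
grasp_force: 0.0
time_s: 4.1
eef_pos: [0.5302, 0.1468, 0.1565]
tool_rot: [0.002, 0.819, 0.573, 0.002]
force: [14.7, -4.4, -2.1]
width: 0.0106
grasp_force: 68.4
```

View pics/e1.png

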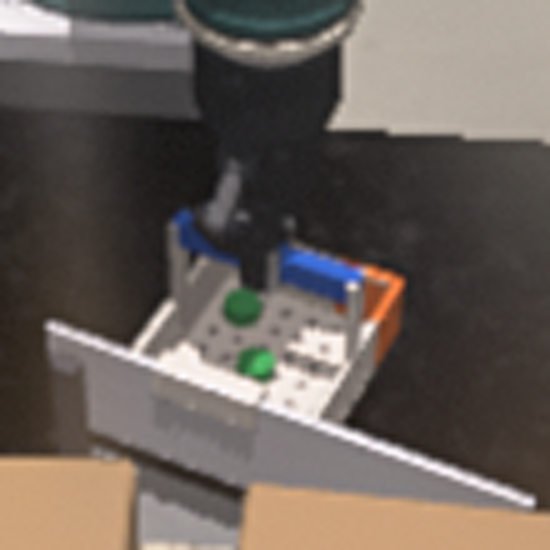

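The fingers hold the bar near its middle: the pads are on blue at crop (250,240), with 11 mm width and 68 N. The 15 N side load says the bar sits about 2 mm further back, so I'll relieve that while lifting.

```bash
python3 -m inch '[[[0,1,0],[0,0,0]],[[0,2,0],[0,0,0]],[[0,2,-2],[0,0,0]],[[0,2,-5],[0,0,0]],[[0,2,-9],[0,0,0]],[[0,2,-14],[0,0,0]],[[0,2,-20],[0,0,0]],[[0,2,-26],[0,0,0]]]'
python3 -m inch '[[[0,0,-7],[0,0,0]],[[0,0,-15],[0,0,0]],[[0,0,-23],[0,0,0]],[[0,0,-31],[0,0,0]],[[0,0,-38],[0,0,0]],[[0,0,-44],[0,0,0]],[[0,0,-48],[0,0,0]],[[0,0,-50],[0,0,0]]]'
```

```text
time_s: 4.95
eef_pos: [0.5301, 0.1468, 0.1817]
tool_rot: [-0.0, 0.819, 0.573, -0.0]
force: [-0.5, -0.7, -0.7]
width: 0.0109
grasp_force: 68.7
time_s: 5.75
eef_pos: [0.5304, 0.1467, 0.2317]
tool_rot: [0.0, 0.819, 0.573, 0.0]
force: [0.0, -0.1, -2.4]
width: 0.0104
grasp_force: 68.7
```

```bash
python3 -m inch '[[[0,-3,-3],[0,0,0]],[[0,-9,-9],[0,0,0]],[[0,-17,-17],[0,0,0]],[[0,-25,-25],[0,0,0]],[[0,-33,-33],[0,0,0]],[[0,-41,-40],[0,0,0]],[[0,-49,-47],[0,0,0]],[[0,-57,-54],[0,0,0]]]'
python3 -m inch '[[[0,-8,-7],[0,0,0]],[[0,-16,-14],[0,0,0]],[[0,-24,-21],[0,0,0]],[[0,-32,-28],[0,0,0]],[[0,-40,-34],[0,0,0]],[[0,-46,-40],[0,0,0]],[[0,-50,-44],[0,0,0]],[[0,-52,-46],[0,0,0]]]'
python3 - <<'E'
from h import *
b=manip.camera("side")[:,:,::-1][60:240,180:380]
cv2.imwrite("pics/f1.png",cv2.resize(b,None,fx=3,fy=3,interpolation=cv2.INTER_CUBIC))
S=manip.sense(); x,y,z=S["eef_pos"]
E
python3 go.py .429 .184 .331 18;python3 go.py .429 .184 .331 38
```

```text
time_s: 6.55
eef_pos: [0.4761, 0.1664, 0.2859]
tool_rot: [0.0, 0.819, 0.573, 0.0]
force: [-0.7, 0.1, -1.8]
width: 0.0108
grasp_force: 68.7
time_s: 7.35
eef_pos: [0.4277, 0.1841, 0.3318]
tool_rot: [0.0, 0.819, 0.574, 0.0]
force: [0.2, 0.1, -1.6]
width: 0.0108
grasp_force: 68.7
shift [0.3 1.4 0.8] turn [-12.7 -12.7  -0.2]
t 7.4 q [ 0.35 -0.35  1.72  0.    1.77  0.7 ]
shift [0.3 1.4 0.8] turn [-26.9 -26.8  -0.2]
t 7.4 q [ 0.35 -0.35  1.72  0.    1.77  0.7 ]
```

View pics/f1.png

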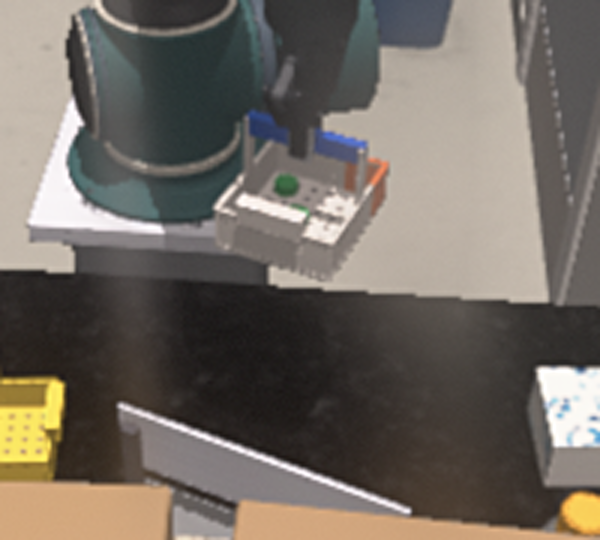

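The basket hangs level in the gripper, clear of the rail, with its orange corner at crop (375,185) and caps inside. Tilting now.

```bash
python3 -m inch '[[[0,0,0],[-1,-1,0]],[[0,0,0],[-2,-2,0]],[[0,0,0],[-4,-4,0]],[[0,0,0],[-6,-6,0]],[[0,0,0],[-8,-8,0]],[[0,0,0],[-10,-10,0]],[[0,0,0],[-12,-12,0]],[[0,0,0],[-13,-13,0]]]'
python3 -m inch '[[[0,0,0],[-2,-2,0]],[[0,0,0],[-4,-4,0]],[[0,0,0],[-6,-6,0]],[[0,0,0],[-8,-8,0]],[[0,0,0],[-10,-10,0]],[[0,0,0],[-12,-12,0]],[[0,0,0],[-13,-13,0]],[[0,0,0],[-14,-14,0]]]'
python3 -m inch '[[[0,0,0],[0,0,0]],[[0,0,0],[0,0,0]],[[0,0,0],[0,0,0]],[[0,0,0],[0,0,0]],[[0,0,0],[0,0,0]],[[0,0,0],[0,0,0]],[[0,0,0],[0,0,0]],[[0,0,0],[0,0,0]]]'
python3 go.py .429 .184 .331 38
python3 - <<'E'
from h import *
b=manip.camera("side")[:,:,::-1][80:180,230:330]; a=manip.camera("top")[:,:,::-1][150:270,170:290]
b=cv2.resize(b,(400,400),interpolation=cv2.INTER_CUBIC);a=cv2.resize(a,(400,400),interpolation=cv2.INTER_CUBIC)
cv2.imwrite("pics/g1.png",np.hstack([a,b]))
E
```

```text
time_s: 8.2
eef_pos: [0.4278, 0.1844, 0.3309]
tool_rot: [0.159, 0.808, 0.566, -0.028]
force: [0.3, 0.1, -1.8]
width: 0.0107
grasp_force: 68.7
time_s: 9.0
eef_pos: [0.4279, 0.1841, 0.3312]
tool_rot: [0.323, 0.774, 0.542, -0.057]
force: [-1.0, 0.1, -1.5]
width: 0.011
grasp_force: 68.7
time_s: 9.8
eef_pos: [0.4279, 0.184, 0.3313]
tool_rot: [0.322, 0.774, 0.542, -0.057]
force: [-0.2, -0.3, -2.4]
width: 0.0108
grasp_force: 68.7
shift [0.6 0.8 0.5] turn [ 0.   0.2 -0.2]
t 9.8 q [ 0.72 -0.29  1.77 -0.66  1.81  0.95]
```

View pics/g1.png

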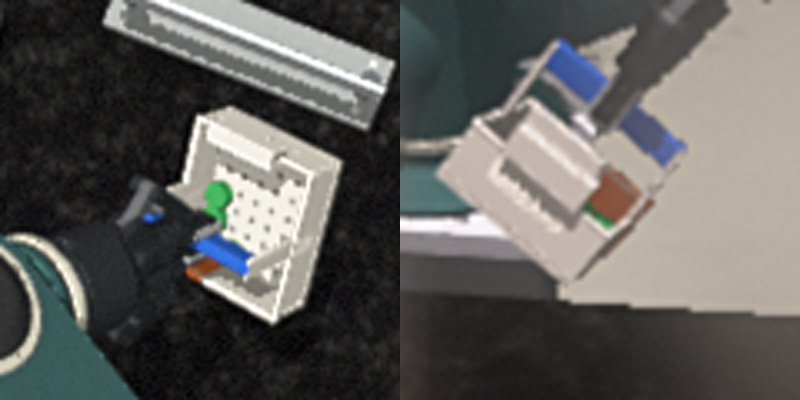

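Tilted 38°. Top crop shows a green cap at (217,195), probably lagging along the left wall. Comparing with where the corner projects.

```bash
cat > bk.py <<'E'
from h import *
def pose():
    S=manip.sense(); T=q2R(S["tool_rot"]); B=np.c_[T[:,1],T[:,0],-T[:,2]]
    return B, S["eef_pos"]-B@np.array([0,0,.081])
if __name__=="__main__":
    B,o=pose(); print(np.round(np.degrees(np.arccos(B[2])),1))
    for u,v in ((217,195),(215,215)):                       # top crop px -> floor plane z_b=16 (cap top)
        c,d=ray("top",170+u*.3,150+v*.3); p=B.T@(c-o); e=B.T@d; p=p+e*(.016-p[2])/e[2]
        print("in basket mm",np.round(p*1000),"dist",np.linalg.norm(p-[-.061,.051,.016])*1000)
    for q in ([-61,51,4],[-65,-55,42],[65,55,42],[65,-55,42]):
        P=o+B@np.array(q)/1000; t=proj("top",P); print(q,np.round(P,3),"crop",(t[0]-170)/.3,(t[1]-150)/.3)
E
python3 bk.py
```

```text
[ 64.1 115.9  38.2]
in basket mm [-2. 36. 16.] dist 61.22387117961153
in basket mm [-19.  33.  16.] dist 45.854489678199144
[-61, 51, 4] [0.415 0.194 0.222] crop 196.16643364436794 247.37679057048524
[-65, -55, 42] [0.359 0.131 0.296] crop 270.6146922138883 322.88432949154964
[65, 55, 42] [0.517 0.193 0.305] crop 196.555130758977 116.32188547895055
[65, -55, 42] [0.473 0.105 0.353] crop 311.1048791338385 173.30423725537156
```

The projected rims match the image. Caps lie in a row along the left wall, the last one about 61 mm from the corner. I'll lean more to the front and less to the left, with a small rocking motion so they slide along the wall, then rebalance.

```bash
python3 -m inch '[[[0,0,0],[-2,3,0]],[[0,0,0],[-4,6,0]],[[0,0,0],[-6,9,0]],[[0,0,0],[-8,12,0]],[[0,0,0],[-10,15,0]],[[0,0,0],[-12,18,0]],[[0,0,0],[-13,20,0]],[[0,0,0],[-13,20,0]]]'
python3 -m inch '[[[0,0,0],[0,0,0]],[[3,0,0],[0,0,0]],[[-3,0,0],[0,0,0]],[[3,0,0],[0,0,0]],[[-3,0,0],[0,0,0]],[[0,0,0],[0,0,0]],[[0,0,0],[0,0,0]],[[0,0,0],[0,0,0]]]'
python3 bk.py | head -1
python3 -m inch '[[[0,0,0],[1,-2,0]],[[0,0,0],[2,-4,0]],[[0,0,0],[3,-6,0]],[[0,0,0],[4,-8,0]],[[0,0,0],[5,-10,0]],[[0,0,0],[6,-12,0]],[[0,0,0],[7,-14,0]],[[0,0,0],[7,-15,0]]]'
python3 -m inch '[[[0,0,0],[0,0,0]],[[0,0,0],[0,0,0]],[[0,0,0],[0,0,0]],[[0,0,0],[0,0,0]],[[0,0,0],[0,0,0]],[[0,0,0],[0,0,0]]]'
python3 - <<'E'
from bk import *
B,o=pose(); print(np.degrees(np.arccos(B[2])))
out=[]
for n in("top","side"):
    im=manip.camera(n); c=np.array(proj(n,o+B@np.array([-.02,.02,.01]))); x,y=(c-45).astype(int)
    out.append(cv2.resize(im[y:y+90,x:x+90,::-1],(400,400),interpolation=cv2.INTER_CUBIC)); print(n,x,y)
    print([tuple(np.round((np.array(proj(n,o+B@np.array(q)/1000))-[x,y])*400/90)) for q in([-61,51,4],[-61,-51,4],[61,51,4],[-61+54,40,16])])
cv2.imwrite("pics/h1.png",np.hstack(out))
E
```

```text
time_s: 10.7
eef_pos: [0.4275, 0.1835, 0.3316]
tool_rot: [0.308, 0.731, 0.592, 0.14]
force: [0.3, 0.1, -2.2]
width: 0.0106
grasp_force: 68.7
time_s: 11.5
eef_pos: [0.4279, 0.1841, 0.3313]
tool_rot: [0.308, 0.731, 0.592, 0.14]
force: [0.7, 0.4, -2.8]
width: 0.0106
grasp_force: 68.7
[52.  99.3 39.6]
time_s: 12.3
eef_pos: [0.4282, 0.1842, 0.3312]
tool_rot: [0.338, 0.76, 0.554, 0.006]
force: [0.4, -0.7, -0.7]
width: 0.0104
grasp_force: 68.7
time_s: 12.9
eef_pos: [0.4279, 0.1839, 0.3314]
tool_rot: [0.338, 0.76, 0.554, 0.007]
force: [-0.6, 0.6, -2.0]
width: 0.0109
grasp_force: 68.7
[ 58.55502763 111.36583934  39.51658539]
top 193 168
[(np.float64(154.0), np.float64(233.0)), (np.float64(292.0), np.float64(301.0)), (np.float64(186.0), np.float64(60.0)), (np.float64(172.0), np.float64(172.0))]
side 229 89
[(np.float64(250.0), np.float64(234.0)), (np.float64(118.0), np.float64(139.0)), (np.float64(211.0), np.float64(260.0)), (np.float64(230.0), np.float64(218.0))]
```

View pics/h1.png

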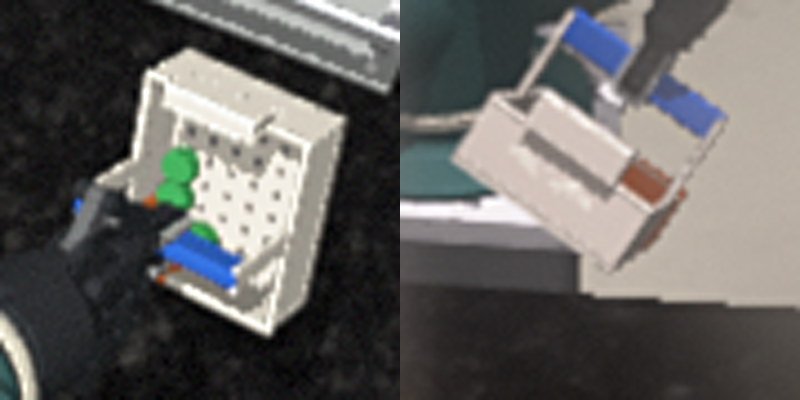

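Top crop now shows caps at (180,164), (174,193) and (202,234), with the fourth hidden under the gripper. The upper one is borderline, so I'll measure with image code.

```bash
cat > gr.py <<'E'
from bk import *
def caps():
    B,o=pose(); im=manip.camera("top"); r,g,b=[im[:,:,i].astype(int) for i in range(3)]
    m=((g>r+35)&(g>b+25)).astype(np.uint8); v,u=np.nonzero(m)
    g=np.full((110,135),0,np.uint8); c=[]
    for a,b_ in zip(u,v):
        c0,d=ray("top",a,b_); p=B.T@(c0-o); e=B.T@d; p=p+e*(.016-p[2])/e[2]
        if abs(p[0])<.07 and abs(p[1])<.06: c.append(p[:2]*1000)
    c=np.array(c); 
    S=manip.sense(); print("t",S["time_s"],"angles",np.round(np.degrees(np.arccos(B[2])),1)); print("green px",len(c),"rows by x (x, ymin,ymax,n):")
    for x in range(-66,66,6):
        s=c[(c[:,0]>=x)&(c[:,0]<x+6)]
        if len(s): print(x+3,np.round(s[:,1].min()),np.round(s[:,1].max()),len(s))
caps()
E
python3 gr.py
```

```text
t 13.05 angles [ 58.6 111.4  39.5]
green px 119 rows by x (x, ymin,ymax,n):
-39 7.0 20.0 5
-33 4.0 21.0 11
-27 12.0 49.0 12
-21 26.0 49.0 15
-15 24.0 47.0 15
-9 28.0 49.0 13
-3 27.0 50.0 17
3 25.0 48.0 17
9 26.0 42.0 11
15 30.0 36.0 3
```

The last cap is about 66 mm out, because the column on the left wall is wedged. I'll tip the basket to the front and slightly right to topple the column into a pile along the front wall, then go back to the left.

```bash
python3 -m inch '[[[0,0,0],[0,4,0]],[[0,0,0],[-1,8,0]],[[0,0,0],[-1,13,0]],[[0,0,0],[-2,18,0]],[[0,0,0],[-2,23,0]],[[0,0,0],[-3,28,0]],[[0,0,0],[-3,32,0]],[[0,0,0],[-3,34,0]]]'
python3 -m inch '[[[0,0,0],[0,0,0]],[[0,0,0],[0,0,0]],[[0,0,0],[0,0,0]],[[0,0,0],[0,0,0]]]' >/dev/null
python3 gr.py
```

```text
time_s: 13.85
eef_pos: [0.4277, 0.1835, 0.3317]
tool_rot: [0.18, 0.716, 0.629, 0.244]
force: [0.4, 0.6, -1.0]
width: 0.011
grasp_force: 68.7
t 14.3 angles [55.7 83.1 35.2]
green px 125 rows by x (x, ymin,ymax,n):
-39 14.0 43.0 8
-33 11.0 47.0 23
-27 17.0 48.0 13
-21 32.0 48.0 13
-15 33.0 49.0 13
-9 31.0 47.0 13
-3 32.0 50.0 15
3 32.0 48.0 14
9 33.0 49.0 12
15 42.0 42.0 1
```

```bash
python3 -m inch '[[[0,0,0],[0,3,0]],[[0,0,0],[0,6,0]],[[0,0,0],[0,9,0]],[[0,0,0],[0,11,0]],[[0,0,0],[0,12,0]],[[0,0,0],[0,12,0]],[[0,0,0],[0,12,0]]]' | head -2
python3 gr.py
```

```text
time_s: 15.0
eef_pos: [0.428, 0.184, 0.3312]
t 15.05 angles [55.7 73.3 39.3]
green px 97 rows by x (x, ymin,ymax,n):
-51 42.0 45.0 2
-45 43.0 46.0 3
-39 11.0 30.0 8
-33 14.0 37.0 16
-27 21.0 37.0 9
-21 32.0 41.0 7
-15 33.0 42.0 8
-9 32.0 45.0 10
-3 29.0 45.0 7
3 30.0 46.0 13
9 33.0 44.0 10
15 37.0 44.0 4
```

```bash
python3 -m inch '[[[0,0,0],[0,3,0]],[[6,0,0],[0,6,0]],[[-6,0,0],[0,8,0]],[[6,0,0],[0,8,0]],[[-6,0,0],[0,8,0]],[[0,0,0],[0,8,0]],[[0,0,0],[0,8,0]]]' | head -2
python3 gr.py
```

```text
time_s: 15.75
eef_pos: [0.4311, 0.1855, 0.332]
t 15.8 angles [55.8 66.9 43.3]
green px 97 rows by x (x, ymin,ymax,n):
-39 -17.0 21.0 24
-33 -13.0 18.0 21
-27 -15.0 19.0 19
-21 -14.0 9.0 17
-15 -10.0 7.0 12
-9 -7.0 2.0 4
```

The column toppled into a pile at the front wall. Now back to the left.

```bash
python3 -m inch '[[[0,0,0],[0,-4,0]],[[0,0,0],[0,-10,0]],[[0,0,0],[0,-16,0]],[[0,0,0],[0,-22,0]],[[0,0,0],[0,-28,0]],[[0,0,0],[0,-34,0]],[[0,0,0],[0,-40,0]],[[0,0,0],[0,-45,0]]]' | head -2
python3 -m inch '[[[0,0,0],[0,-1,0]],[[0,0,0],[0,-2,0]],[[0,0,0],[0,-2,0]],[[0,0,0],[0,-2,0]],[[0,0,0],[0,-2,0]],[[0,0,0],[0,-2,0]],[[0,0,0],[0,-2,0]]]' | head -2
python3 gr.py
```

```text
time_s: 16.6
eef_pos: [0.431, 0.1862, 0.3322]
time_s: 17.3
eef_pos: [0.4312, 0.1847, 0.332]
t 17.35 angles [ 55.7 105.3  38.4]
green px 111 rows by x (x, ymin,ymax,n):
-57 -37.0 -37.0 1
-51 -42.0 -36.0 5
-45 -42.0 -38.0 4
-39 -43.0 11.0 29
-33 -30.0 9.0 27
-27 -20.0 4.0 17
-21 -19.0 2.0 15
-15 -18.0 -3.0 12
-9 -11.0 -11.0 1
```

```bash
python3 -m inch '[[[0,0,0],[1,-2,0]],[[0,0,0],[2,-4,0]],[[0,0,0],[3,-6,0]],[[0,0,0],[4,-8,0]],[[0,0,0],[5,-10,0]],[[0,0,0],[6,-12,0]],[[0,0,0],[7,-14,0]],[[0,0,0],[8,-16,0]]]' | head -2
python3 -m inch '[[[0,0,0],[0,0,0]],[[0,0,0],[0,0,0]],[[0,0,0],[0,0,0]],[[0,0,0],[0,0,0]]]' | head -2
python3 gr.py
```

```text
time_s: 18.15
eef_pos: [0.4312, 0.185, 0.3318]
time_s: 18.55
eef_pos: [0.4311, 0.1848, 0.332]
t 18.6 angles [ 62.9 118.6  41.4]
green px 73 rows by x (x, ymin,ymax,n):
-57 -25.0 -25.0 1
-51 -34.0 -16.0 12
-45 -36.0 -19.0 11
-39 -34.0 -21.0 9
-33 -33.0 29.0 21
-27 5.0 26.0 14
-21 7.0 18.0 5
```

```bash
python3 -m inch '[[[0,0,0],[2,-1,0]],[[0,0,0],[4,-2,0]],[[0,0,0],[6,-3,0]],[[5,0,0],[8,-4,0]],[[-5,0,0],[9,-5,0]],[[5,0,0],[9,-5,0]],[[0,0,0],[9,-5,0]],[[0,0,0],[9,-5,0]]]' | head -2
python3 gr.py
```

```text
time_s: 19.4
eef_pos: [0.431, 0.1847, 0.332]
t 19.45 angles [ 70.4 123.1  39.9]
green px 95 rows by x (x, ymin,ymax,n):
-57 -10.0 42.0 8
-51 -19.0 43.0 37
-45 -21.0 33.0 14
-39 -22.0 -11.0 9
-33 -19.0 -16.0 2
-21 14.0 34.0 14
-15 16.0 36.0 11
```

```bash
python3 -m inch '[[[0,0,0],[0,-1,0]],[[6,0,0],[0,-2,0]],[[-6,0,0],[0,-3,0]],[[6,0,0],[0,-4,0]],[[-6,0,0],[0,-4,0]],[[0,0,0],[0,-4,0]],[[0,0,0],[0,-4,0]],[[0,0,0],[0,-4,0]]]' | head -2
python3 gr.py; cat > sil.py <<'E'
from bk import *
import sys
B,o=pose()
im=manip.camera("top"); out=[]
c=np.array(proj("top",o+B@np.array([-.04,.02,.01]))); x,y=(c-22).astype(int); K=13
A=cv2.resize(im[y:y+44,x:x+44,::-1],None,fx=K,fy=K,interpolation=cv2.INTER_CUBIC)
th=np.linspace(0,6.28,30)
def draw(cx,cy,col):
    P=[proj("top",o+B@np.array([cx+11*np.cos(t),cy+11*np.sin(t),z])/1000) for z in(4,16) for t in th]
    h=cv2.convexHull(np.float32([(np.array(p)+.5-[x,y])*K for p in P])).astype(int); cv2.polylines(A,[h],True,col,1)
for a in sys.argv[2:]: draw(*map(float,a.split(",")),(0,0,255))
k=np.array([proj("top",o+B@np.array([-61+57*np.cos(t),51+57*np.sin(t),10])/1000) for t in np.linspace(-1.57,0,30)])
cv2.polylines(A,[((k+.5-[x,y])*K).astype(int)],False,(255,0,255),1)
cv2.imwrite(sys.argv[1],A)
E
```

```text
time_s: 20.25
eef_pos: [0.4311, 0.1849, 0.3318]
t 20.3 angles [ 70.4 126.8  43.3]
green px 96 rows by x (x, ymin,ymax,n):
-57 -10.0 36.0 3
-51 -20.0 43.0 31
-45 -22.0 2.0 15
-39 -24.0 -6.0 13
-33 -17.0 -13.0 3
-27 30.0 35.0 2
-21 19.0 42.0 16
-15 22.0 40.0 12
-9 33.0 33.0 1
```

```bash
python3 -m inch '[[[0,0,0],[-1,1,0]],[[0,0,0],[-2,2,0]],[[0,0,0],[-3,3,0]],[[0,0,0],[-4,4,0]],[[0,0,0],[-5,5,0]],[[0,0,0],[-5,6,0]],[[0,0,0],[-5,6,0]],[[0,0,0],[-5,6,0]]]' | head -2
cat > fit.py <<'E'
from bk import *
B,o=pose(); im=manip.camera("top").astype(int); r,g,b=im[:,:,0],im[:,:,1],im[:,:,2]
K=6; m=np.clip((g-np.maximum(r,b)-5)/40.,0,1).astype(np.float32)
c=np.array(proj("top",o)); x,y=(c-40).astype(int); M=cv2.resize(m[y:y+80,x:x+80],None,fx=K,fy=K,interpolation=cv2.INTER_LINEAR)
th=np.linspace(0,6.28,24); res=[]
print(np.degrees(np.arccos(B[2])).round(1),"visible green area",M.sum()/K/K)
for cx in range(-50,20,2):
  for cy in range(-40,41,2):
    P=[proj("top",o+B@np.array([cx+11*np.cos(t),cy+11*np.sin(t),z])/1000) for z in(4,16) for t in th]
    h=cv2.convexHull(np.float32([(np.array(p)+.5-[x,y])*K for p in P])).astype(np.int32)
    q=np.zeros(M.shape,np.uint8); cv2.fillPoly(q,[h],1); res.append((M[q>0].mean(),cx,cy))
res.sort(reverse=True); kept=[]
for s,cx,cy in res:
    if s>.45 and all(np.hypot(cx-k[1],cy-k[2])>18 for k in kept): kept.append((round(float(s),2),cx,cy,round(float(np.sqrt((cx+61)**2+(cy-51)**2+36)))))
print(kept)
E
python3 fit.py
```

```text
time_s: 21.1
eef_pos: [0.4312, 0.1848, 0.3319]
[ 66.4 121.4  41.1] visible green area 62.225002Traceback (most recent call last):
  File "fit.py", line 9, in <module>
    P=[proj("top",o+B@np.array([cx+11*np.cos(t),cy+11*np.sin(t),z])/1000) for z in(4,16) for t in th]
       ~~~~^^^^^^^^^^^^^^^^^^^^^^^^^^^^^^^^^^^^^^^^^^^^^^^^^^^^^^^^^^^^^^
  File "h.py", line 18, in proj
    p,A,o=cam(n); c=A.T@(np.array(P)-o); return p["cx"]+p["fx"]*c[0]/-c[2], p["cy"]-p["fy"]*c[1]/-c[2]
          ~~~^^^
  File "h.py", line 6, in cam
    p=manip.camera_params(n); A=np.array(p["attitude"],float)
ValueError: time passes only in moves, steps and waits
```

```bash
sed -i 's/^def cam(n)/import functools\n@functools.lru_cache\ndef cam(n)/' h.py; python3 fit.py
```

```text
[ 66.4 121.4  41.1] visible green area 62.900005
[(0.55, -22, 36, 42)]
```

```bash
python3 sil.py pics/k1.png=-50,-4 2>/dev/null; rm -f pics/k1*; python3 sil.py pics/k1.png -50,40 -50,18 -50,-4 -25,36
```

```text
(no output)
```

View pics/k1.png

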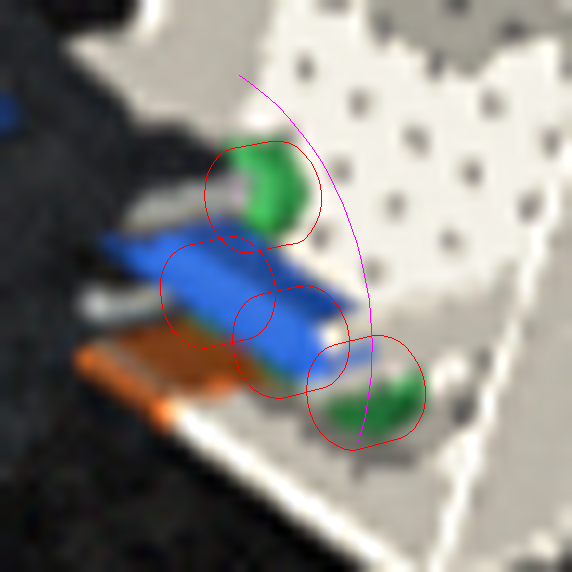

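The caps form an L: a row of three along the front wall plus one on the left wall. Outlines for the nominal packed positions fit, and the tail of the row is nominally 56 mm out (magenta is 57 mm). I'll check image registration against known basket points and fit the tail numerically.

```bash
python3 - <<'E'
from bk import *
B,o=pose(); c=np.array(proj("top",o+B@np.array([-.04,.02,.01]))); x,y=(c-22).astype(int)
for q in([-65,-55,42],[-65,55,42],[-61,-51,42],[-61,-51,4],[-61,51,4],[-6,-55,102],[6,-55,102],[6,-55,82],[6,55,102]):
    print(q,np.round((np.array(proj("top",o+B@np.array(q)/1000))+.5-[x,y])*13))
im=manip.camera("top").astype(int); m=(im[:,:,1]-np.maximum(im[:,:,0],im[:,:,2]))
v,u=np.nonzero(m>25); k=[(round((a+.5-x)*13),round((b+.5-y)*13),m[b,a]) for a,b in zip(u,v) if 300<(a-x)*13<460 and 330<(b-y)*13<470]
print(k)
k1=np.array(proj("top",o+B@np.array([-50,-4,10])/1000)); k2=np.array(proj("top",o+B@np.array([-50,-14,10])/1000)); print("px crop per 10mm y",(k2-k1)*13)
E
```

```text
[-65, -55, 42] [423. 609.]
[-65, 55, 42] [ 46. 344.]
[-61, -51, 42] [414. 581.]
[-61, -51, 4] [534. 546.]
[-61, 51, 4] [187. 309.]
[-6, -55, 102] [304. 398.]
[6, -55, 102] [322. 341.]
[6, -55, 82] [392. 325.]
[6, 55, 102] [-75.  74.]
[(396, 384, np.int64(51)), (410, 384, np.int64(62)), (422, 384, np.int64(52)), (358, 396, np.int64(34)), (370, 396, np.int64(43)), (384, 396, np.int64(50)), (396, 396, np.int64(62)), (410, 396, np.int64(59)), (422, 396, np.int64(44)), (332, 410, np.int64(40)), (344, 410, np.int64(53)), (358, 410, np.int64(56)), (370, 410, np.int64(55)), (384, 410, np.int64(55)), (396, 410, np.int64(50)), (410, 410, np.int64(44)), (422, 410, np.int64(26)), (344, 422, np.int64(50)), (358, 422, np.int64(55)), (370, 422, np.int64(54)), (384, 422, np.int64(54)), (396, 422, np.int64(39)), (410, 422, np.int64(28)), (370, 436, np.int64(27)), (384, 436, np.int64(32))]
px crop per 10mm y [34.57993943 23.39210067]
```

The registration offset of about 5–8 mm along the bar puts the real caps closer to the corner than the model, so the tail is at most 56 mm out. Tilt is 41°, with slopes of 24° to the front and 31° to the left, and the arm is still. Handing in.

```bash
python3 -m inch '[[[0,0,0],[0,0,0]],[[0,0,0],[0,0,0]],[[0,0,0],[0,0,0]]]'; python3 -c "
from workcell import manip
print(manip.hand_in())"
```

```text
time_s: 21.65
eef_pos: [0.4312, 0.1849, 0.3318]
tool_rot: [0.331, 0.784, 0.512, -0.116]
force: [0.1, 0.7, -2.2]
width: 0.011
grasp_force: 68.8
the job is handed in; nothing more can be done
None
```

I handed in at 21.65 s with the basket off the rail and held still at about 41° towards its orange corner; all four caps look gathered there, but two were largely hidden and the farthest visible one is an estimated 56 mm out (limit 60 mm), and no verdict came back.

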